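# Hook a lock cover under its lip and pivot it down until the catch snaps

### The arm

A 6-joint arm with a two-finger parallel gripper is mounted at the origin on a cart in front of the work surface, level with it; the furniture and walls round the work are solid. World frame = base frame: x ahead of the robot, y to its left, z up, the work surface at z = 0. Lengths are in mm, angles in rad, forces in N, time in s.
With the tool pointing down it reaches from about 350 to 975 mm from the base axis. Payload 7.1 kg.
Tool frame: the origin (TCP) lies midway between the tips of the shut fingers; the grasp point (between the pads) lies 19 mm behind it (ctrl.grasp_offset is the distance from the TCP to the grasp point, in mm); z points along the fingers, y is the line along which they close (so a half turn about z gives the same grasp; the last joint's range is limited). The gripper opens to 88 mm and grips with 3 to 60 N. Pads are 20 mm wide; open, the fingers measure 115 mm over their backs; the gripper's body (75 mm by 178 mm) begins 61 mm behind the grasp point.
Start: joints at [1.309, 0.423, 1.63, -0, 1.089, -0.019], TCP at [150.232, 606.659, 222.675] pointing down, gripper open.
Joint ranges: [-3, 3], [-0.9, 2.11], [0.09, 2.58], [-1.31, 4.45], [0.11, 2.69], [-2.54, 2.54]. Speed limits (rad/s): [2.39, 2.39, 3.01, 3.14, 3.14, 3.14].

### API

Orientations are given as a rotation vector (axis times angle).
In Python, from workcell import sensors, viewer, ctrl gives the robot as it stands. The module is installed in compiled form; this text tells all that it offers.
- The arm moves only by the shell command python3 -m handwheel 'ROWS'. ROWS is JSON, a list of rows, each a list of 7 numbers: the shift along the tool's x, y, z in mm, then the turn, a rotation vector about the tool's x, y, z in rad, then the closure, from 0 (fully open) to 1 (shut). In form: [[x, y, z, rx, ry, rz, jaw], ...]. A call has 1 to 10 rows; each row shifts and turns the commanded pose from where the row before left it, along the tool's axes as they then stand; what a row does not reach is not made up. A row lasts 1/8 s, in which the tool goes at most 62.5 mm and 10.7 degrees, less where a joint would pass 70% of its speed; a pose out of reach is approached as far as the arm can. A call is refused whole if a number of a shift passes 62.5 or a number of a turn 0.188, either way. A call with a gripper value outside its range is refused whole. The fingers move at their own pace and stop on an object; the grip force is fixed at half the most. Time passes only in rows, so rows that do not move let the fingers close. It gives the time, the measured TCP pose, the force, the opening and the grip force at its end, in the units of the state.
- sensors.get_obs(): the state, without advancing time (a new reading comes with each control period).
- viewer.get_image(name): name is "side" or "top"; returns a dict with "frame" (480x640x3 uint8, blue, green, red), "fov_y" (degrees; the focal length in pixels is half the picture's height over the tangent of half this angle, whatever the lens; pixels are square), "cx", "cy" (the principal point, pixels), "R" (3x3) and "t" (3): a world point X has camera coordinates R X + t. Camera axes: x right, y down, z forward; pixel columns grow to the right and rows downward; lengths in mm; the calibration is good to about 2 mm. A picture is of the moment at which its call begins. There is no depth.
- ctrl.close_job(): hands the job in; it is judged then, once.
The state is a dict: "t": time; "qpos": joint angles; "qvel": joint speeds; "joint_torque": joint torques, N m; "ee_pos": TCP position; "orientation": TCP orientation; "ft_force": force on the tool from outside, world axes, zero at the start; "moment": the same for the moment, N m; "width": finger opening in mm; "grasp_force": force on a finger pad.
Only numpy, scipy, OpenCV 4.12 (cv2) and the standard library are available. Lean on these libraries where they do the work, as an engineer would, in place of code of your own. Each camera call takes 0.05 s, during which the arm holds its last target. There are 200 camera calls.

### The job

Fit the blue cover on the open lock case: hold it at a slant, slide its tongue edge home under the brass lip, let the other end down onto the orange sprung catch and let go, so that the cover lies there by itself, still slanting. Then push the raised end down from above until the cover lies flat on the case and the catch has snapped back out over it. Leave the padlock, the oil bottle and the blue packet where they are.

Things in the scene. Friction and masses are not known exactly. Their poses are not given: they have to be found in the camera images.
- lock_case: open steel lock case fixed to the bench, brass works inside; foot 220 x 70 x 4 mm, walls 50 mm wide over all, wall tops at z = 28 mm = seat of the cover. Origin: centre of its underside; +x from the lip to the catch, z up. Catch block at x 68 to 98 mm, 40 mm high below the catch, its cheeks 68 mm. A seated cover has its origin at about x 0, y 0, z 28 mm, axes as the case
- lip_mouth (a point): mouth of the pocket under the brass lip: mid width, on the flat ledge (case frame x = -71, z = 28 mm), axes as the case. The ledge runs from x -87 to -62 mm; the pocket opens to +x, is 42 mm wide between cheeks, 9 mm high and 10 mm deep (back wall at case x = -81 mm). The lip's top is at case z = 42 mm
- catch (a joint): orange sprung catch, 24 mm wide: 0 m = sprung out (rest), grows to 0.012 m as it is pushed back along the case's +x. 8 N to start it, 0.35 N more per mm. A hooked cover let down on its ramp rests slanting by about 8 degrees; pressing press_spot with roughly 6 to 12 N drives it back some 4 mm until the cover is down and it snaps forward over the cover's top, back to 0
- catch_nose (a point): foremost lower edge of the catch's nose at mid width, moves with the catch (case frame x = 59, z = 40 mm at rest). The nose has a flat underside and reaches 4 to 6 mm over the end of a seated cover, 2 mm above its top; from it a steep 70 degree ramp rises away from the cover to case z = 64 mm
- cover: loose blue steel lock cover, 0.55 kg give or take a fifth: flat plate 130 (x) x 56 (y) x 10 (z) mm with a tongue 14 mm long, 36 wide, 5 thick, flush with the underside, at its -x end; brass keyhole plate on top. Starts flat on the bench, top up. Origin: centre of the plate's underside; x away from the tongue, z up. Can be grasped across its 56 mm width
- tongue_tip (a point): middle of the tongue's lower end edge (cover frame x = -79 mm, z = 0); axes as the cover
- plain_end (a point): middle of the lower edge of the cover's plain end (cover frame x = +65 mm, z = 0); axes as the cover
- press_spot (a point): centre of the white dot on the cover's top (cover frame x = +42 mm, z = 10 mm), the place to press; axes as the cover
- padlock: brass padlock lying on the bench at the left, 68 x 45 x 21 mm, origin under its middle: leave it alone
- oil_bottle: yellow oil bottle with a red spout, standing, 40 mm across, 123 mm high, origin under its centre: leave it alone
- blue_packet: small blue cardboard packet, 52 x 75 x 24 mm, origin under its centre: leave it alone

How it is judged (in metres and radians):
On the way:
1. the tongue is under the lip and the let-go cover lies at rest, slanting, its plain end up on the catch (at least 6 mm above the seat) (x of tongue_tip in the frame of lock_case between -0.084 and -0.0735 m and z of tongue_tip in the frame of lock_case between 0.025 and 0.034 m and y of tongue_tip in the frame of lock_case between -0.007 and 0.007 m and z of plain_end in the frame of lock_case between 0.034 and 0.068 m and angle between the y axis of cover and the y axis of lock_case, either way round below 0.12 rad and linear speed of cover below 0.01 m/s and contact force between the arm and cover below 0.3 N), for 0.3 s.
At the end, for the whole second after the job is handed in: The cover lies flat on the case: tongue at least 2.5 mm under the lip and within 7 mm of the case's middle line, plain end less than 4 mm above the seat, cover within 0.09 rad of the case's direction, catch back out over its top (under 2 mm from its rest position), cover at rest and let go (x of tongue_tip in the frame of lock_case between -0.084 and -0.0735 m and z of tongue_tip in the frame of lock_case between 0.025 and 0.034 m and y of tongue_tip in the frame of lock_case between -0.007 and 0.007 m and z of plain_end in the frame of lock_case between 0.025 and 0.032 m and angle between the x axis of cover and the x axis of lock_case, either way round below 0.09 rad and value of joint catch below 0.002 m and linear speed of cover below 0.01 m/s and contact force between the fingers and cover below 0.3 N); the robot touches nothing.
It fails at once if the padlock is moved by more than 30 mm (distance of padlock from where it was at the start of the episode above 0.03 m).
It fails at once if the oil bottle is moved by more than 30 mm (distance of oil_bottle from where it was at the start of the episode above 0.03 m).
It fails at once if the blue packet is moved by more than 30 mm (distance of blue_packet from where it was at the start of the episode above 0.03 m).
It also fails if it takes over 54 s, if anything falls off the work surface, if the arm or the gripper's body presses on something with over 40 N, if the wrist force passes 120 N, or if a joint passes its speed limit or range.

## Working session

There is one attempt and no reset: what is moved stays moved. The work goes in short steps, Python scripts to look and compute and a shell command to move; the robot and the scene stay as the last step left them, time stands still between calls to the robot, and variables do not carry over. Pictures are saved under pics/ and viewed, at most 10 in all, crops included, and the job is handed in when it is done.

```bash
mkdir -p pics
cat > h.py <<'E'
import numpy as np,cv2
from workcell import sensors,viewer,ctrl
from scipy.spatial.transform import Rotation as Ro
def K(im):
    f=240/np.tan(np.radians(im["fov_y"])/2); return f,im["cx"],im["cy"],np.array(im["R"]),np.array(im["t"])
def onplane(im,uv,z):
    f,cx,cy,R,t=K(im); uv=np.atleast_2d(uv).astype(float)
    d=np.c_[(uv[:,0]-cx)/f,(uv[:,1]-cy)/f,np.ones(len(uv))]@R; c=-R.T@t
    return c+d*((z-c[2])/d[:,2])[:,None]
def proj(im,X):
    f,cx,cy,R,t=K(im); p=np.atleast_2d(X)@R.T+t
    return np.c_[f*p[:,0]/p[:,2]+cx,f*p[:,1]/p[:,2]+cy]
E
python3 - <<'E'
from h import *
for n in("top","side"):
    im=viewer.get_image(n); cv2.imwrite(f"pics/{n}0.png",im["frame"]); f,cx,cy,R,t=K(im); print(n,f,cx,cy,-R.T@t,R.round(2).tolist())
o=sensors.get_obs(); print(o["t"],o["ee_pos"],Ro.from_rotvec(o["orientation"]).as_matrix().round(3).tolist(),o["width"],o["ft_force"])
E
```

```text
top 488.65587291151803 328.1799843173569 244.23899662399674 [ 403.05918638    4.49223179 1074.31988731] [[-0.02, -1.0, -0.01], [-0.99, 0.02, -0.14], [0.14, 0.01, -0.99]]
side 506.2116591695088 323.65322305550944 234.40160682491899 [ 798.94750818 -748.75068753  804.57646361] [[0.94, 0.34, 0.02], [0.24, -0.63, -0.74], [-0.24, 0.7, -0.68]]
0.1 [150.10685201 606.20790661 222.00555803] [[-0.971, 0.24, -0.0], [0.24, 0.971, -0.001], [0.0, -0.001, -1.0]] 87.97156348447254 [ 0.64497806 -0.04361041 -0.15100132]
```

View pics/top0.png

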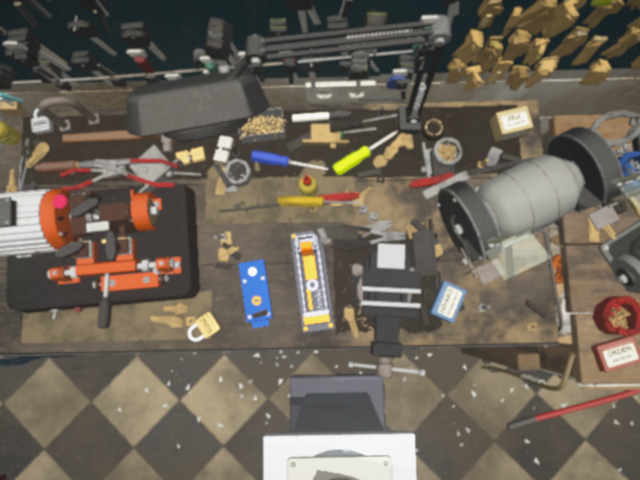

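View pics/side0.png

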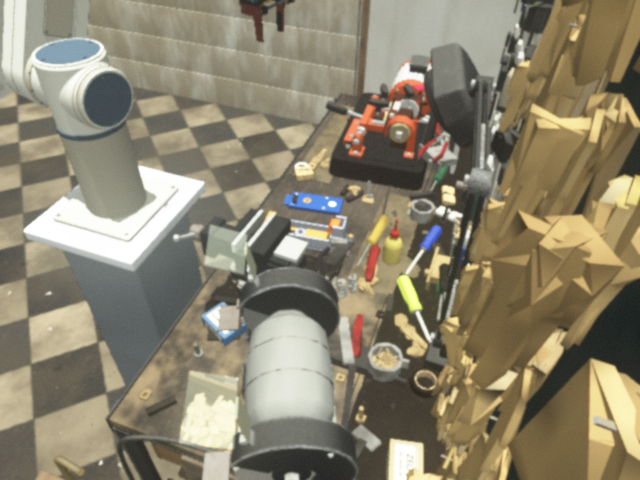

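The top view shows the blue cover at about (256,292), with its white dot at (252,272) and its tongue towards the bottom at (262,322). The case is at (312,282). The padlock is at (203,327), the bottle at (307,185) and the packet at (449,301). The side view shows the cover at (314,203) and the case at (318,233). Next I'll zoom in.

Run:
```python
import cv2,numpy as np
a=cv2.imread("pics/top0.png")[220:345,230:350]; b=cv2.imread("pics/side0.png")[180:260,270:370]
a=cv2.resize(a,None,fx=4.5,fy=4.5,interpolation=cv2.INTER_CUBIC)
cv2.imwrite("pics/ac.png",a)
b=cv2.resize(b,None,fx=7,fy=7,interpolation=cv2.INTER_CUBIC);cv2.imwrite("pics/bc.png",b)
```

```text
(no output)
```

View pics/ac.png

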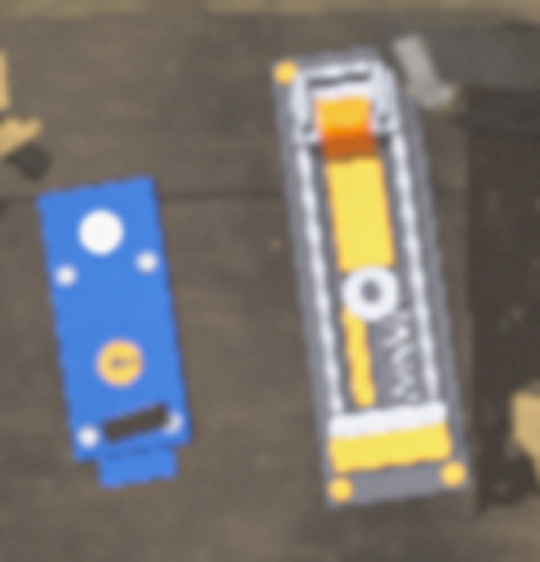

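View pics/bc.png

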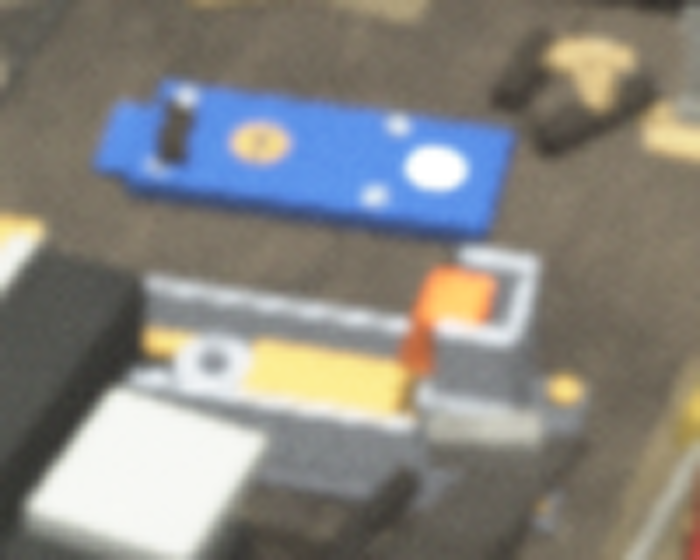

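```bash
cat >> h.py <<'E'
def fr(e): return e/4.5+[230,220]
E
python3 - <<'E'
from h import *
im=viewer.get_image("top"); s=viewer.get_image("side")
p=lambda l,z:onplane(im,fr(np.array(l,float)),z)[:,:2].round(1)
hsv=cv2.cvtColor(im["frame"],cv2.COLOR_BGR2HSV)
m=cv2.inRange(hsv,(100,140,80),(125,255,255))
m[:,:230]=0;m[:,290:]=0;m[:220]=0;m[345:]=0
m=cv2.morphologyEx(m,cv2.MORPH_CLOSE,np.ones((9,9)))
r=cv2.minAreaRect(max(cv2.findContours(m,0,2)[0],key=cv2.contourArea)); print("bluerect",r)
c=p([[38,197],[153,177],[190,440],[75,460]],10); print("cover",c.tolist(),np.linalg.norm(np.roll(c,-1,0)-c,axis=1))
d=p([[101,232],[120,363],[137,465]],10); print("dot,keyhole",d.tolist(), "tongue tip",p([[140,482]],3))
f=p([[273,63],[378,48],[470,487],[328,505]],4); print("foot",f.tolist(),np.linalg.norm(np.roll(f,-1,0)-f,axis=1))
print("screws",p([[286,72],[341,489],[453,473]],5).tolist())
print("wall tops: ",p([[300,150],[393,140],[330,400],[430,385]],28).tolist())
l=p([[331,437],[447,425],[452,460],[332,473]],42); print("lip",l.tolist())
print("nose top edge z64",p([[318,98],[369,95],[320,128],[372,124]],64).tolist(), "nose low z40",p([[328,158],[377,154]],40).tolist())
q=lambda l,z:onplane(s,np.array(l,float)/7+[270,180],z)[:,:2].round(1).tolist()
print("side dot",q([[436,168],[260,142]],10), "catch top", q([[437,267],[497,272],[492,325],[420,310]],64),"cheeks",q([[460,250],[540,258],[517,338]],68))
E
```

```text
bluerect ((255.54486083984375, 293.6398010253906), (65.56989288330078, 25.315723419189453), 81.67434692382812)
cover [[513.8, 210.4], [522.4, 154.3], [395.2, 136.8], [386.9, 191.9]] [ 56.75535217 128.39816977  55.72162955 128.24141297]
dot,keyhole [[496.0, 179.6], [432.6, 170.4], [383.9, 162.2]] tongue tip [[375.7 161.8]]
foot [[578.3, 95.8], [584.7, 43.8], [370.2, 3.1], [363.0, 71.4]] [ 52.39236586 218.32713986  68.67845368 216.67821764]
screws [[573.6, 89.3], [370.5, 65.0], [377.0, 11.1]]
wall tops:  [[531.9, 81.1], [535.7, 36.5], [412.7, 68.3], [418.8, 21.0]]
lip [[395.5, 67.2], [400.0, 13.2], [383.9, 11.2], [379.0, 66.9]]
nose top edge z64 [[551.6, 69.9], [552.5, 46.2], [537.5, 69.1], [538.9, 45.0]] nose low z40 [[526.3, 67.0], [527.7, 43.8]]
side dot [[500.0, 180.3], [436.5, 171.6]] catch top [[537.0, 70.0], [555.7, 74.6], [562.3, 49.9], [538.8, 48.5]] cheeks [[542.6, 76.1], [567.7, 81.6], [572.8, 42.6]]
```

```bash
cat >> h.py <<'E'
def ray(im,uv):
    f,cx,cy,R,t=K(im); d=R.T@[(uv[0]-cx)/f,(uv[1]-cy)/f,1]; return -R.T@t,d/np.linalg.norm(d)
def tri(a,ua,b,ub):
    c1,d1=ray(a,ua);c2,d2=ray(b,ub); s=np.linalg.lstsq(np.c_[d1,-d2],c2-c1,rcond=None)[0]
    p,q=c1+s[0]*d1,c2+s[1]*d2; return (p+q)/2,np.linalg.norm(p-q)
E
python3 - <<'E'
from h import *
t=viewer.get_image("top"); s=viewer.get_image("side")
a=t["frame"][215:385,290:450];b=s["frame"][195:310,190:350]
a=cv2.resize(a,None,fx=2.4,fy=3.4,interpolation=3);a=cv2.resize(t["frame"][215:385,300:450],None,fx=3,fy=3,interpolation=3)
b=cv2.resize(s["frame"][195:310,200:310],None,fx=3,fy=3,interpolation=3)
c=np.zeros((510,800,3),np.uint8);c[:a.shape[0],:a.shape[1]]=a;c[:b.shape[0],460:460+b.shape[1]]=b
cv2.imwrite("pics/vise.png",c)
E
```

```text
(no output)
```

View pics/vise.png

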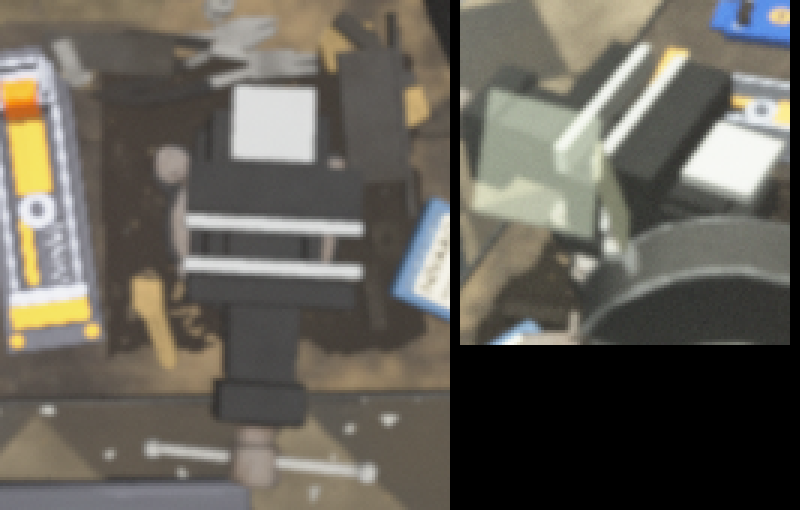

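The picture shows the vise, with its left jaw corner at crop (186,219), about 360 px in the full frame. The dark brown area beside the case is bench surface. I'll work out the vise height and take a sharper colour fix of the case.

Run:
```python
from h import *
t=viewer.get_image("top"); s=viewer.get_image("side")
print(tri(t,(362,288),s,(275.3,213.3)), tri(t,(361.3,304),s,(262,210)))
print(onplane(t,[[353,268],[362,288]],120))
f=t["frame"]; h=cv2.cvtColor(f,cv2.COLOR_BGR2HSV)
def mask(lo,hi,x0,x1,y0,y1):
    m=cv2.inRange(h,lo,hi); k=np.zeros_like(m);k[y0:y1,x0:x1]=m[y0:y1,x0:x1]; return k
# lip brass, catch orange
for n,lo,hi,box,z in(("lip",(15,120,150),(32,255,255),(300,333,311,326),42),("catch",(5,150,150),(14,255,255),(296,318,238,258),52),("foot screws/all",(15,120,150),(32,255,255),(288,340,228,335),5)):
    m=mask(lo,hi,*box)
    for c in cv2.findContours(m,0,2)[0]:
        if cv2.contourArea(c)>2:
            r=cv2.minAreaRect(c); print(n,np.round(r[0],1),np.round(r[1],1),r[2],onplane(t,[r[0]],z).round(1))
R=Ro.from_rotvec(sensors.get_obs()["orientation"]).as_matrix()
for n,c,yaw in(("cover",(455,173.5),8.0),("case",(471,49.3),6.7)):
  e=np.array([np.cos(np.radians(yaw)),np.sin(np.radians(yaw)),0]);l=np.array([-e[1],e[0],0])
  P=[np.array([*c,0])+a*e+b*l+[0,0,z] for a,b,z in ([(x,y,10) for x in(-65,65) for y in(-28,28)] if n=="cover" else [(x,y,4) for x in(-110,110) for y in(-35,35)])]
  print(n,proj(t,P).round(1).tolist())
```

```text
(array([451.30024799, -49.1519864 , 146.00020144]), np.float64(6.062084182742123)) (array([421.11046523, -47.11172605, 144.05522571]), np.float64(5.6743535270470105))
[[489.2688983  -35.62031145 120.        ]
 [449.87318626 -52.06634711 120.        ]]
lip [330.5 324. ] [2. 3.] 90.0 [[380.2  11.2  42. ]]
lip [316.4 319.4] [ 6.6 25.6] 81.8698959350586 [[390.2  40.4  42. ]]
catch [306.8 251.2] [ 6.1 10.2] 75.96376037597656 [[533.  58.  52.]]
foot screws/all [305.5 328.5] [3. 3.] 90.0 [[370.9  65.6   5. ]]
foot screws/all [330.5 324.5] [3. 3.] 90.0 [[378.3  11.4   5. ]]
foot screws/all [316.4 319.4] [ 6.6 25.6] 81.8698959350586 [[389.7  41.7   5. ]]
foot screws/all [309.3 299.5] [19.4  3.8] 81.8698959350586 [[433.   56.5   5. ]]
foot screws/all [309.5 266.3] [24.8 12. ] 82.87498474121094 [[505.4  55.    5. ]]
foot screws/all [306.  245.5] [ 7. 10.] 90.0 [[551.7  62.    5. ]]
foot screws/all [293.  235.5] [3. 2.] 90.0 [[574.7  90.5   5. ]]
cover [[272.2, 318.1], [246.6, 322.3], [263.8, 258.9], [238.5, 263.0]]
case [[335.1, 330.3], [303.0, 334.7], [321.4, 230.7], [290.2, 235.0]]
```

```bash
cat >> h.py <<'E'
def Rt(yaw,pitch): # tool pointing down, x axis opposite to yaw dir; pitch = turn about tool y (deg)
    y=np.radians(yaw); e=np.array([np.cos(y),np.sin(y),0]); u=np.array([0,0,-1.]); X=-e; Y=np.cross(u,X)
    return np.c_[X,Y,u]@Ro.from_euler('y',pitch,degrees=True).as_matrix()
def go(pos,yaw,pitch):
    o=sensors.get_obs(); R=Ro.from_rotvec(o["orientation"]).as_matrix(); T=Rt(yaw,pitch)
    rv=Ro.from_matrix(R.T@T).as_rotvec(); d=np.array(pos)-o["ee_pos"]
    print("t",o["t"],"pos",np.round(o["ee_pos"],1),"turn",rv.round(3),"shift before turn",(R.T@d).round(1),"after",(T.T@d).round(1),"F",np.round(o["ft_force"],1),"w",round(o["width"],1),round(o["grasp_force"],1))
E
python3 - <<'E'
from h import *
s=viewer.get_image("side")
for z in(60,90,120,145): print(z,proj(s,[[487,-36,z],[487,-30,z]]).round(0).tolist())
go((471,175.7,110),8,14)
E
```

```text
60 [[294.0, 245.0], [295.0, 243.0]]
90 [[293.0, 234.0], [295.0, 232.0]]
120 [[293.0, 223.0], [294.0, 222.0]]
145 [[293.0, 214.0], [294.0, 212.0]]
t 0.45 pos [150.2 606.6 222.6] turn [ 0.047  0.241 -0.381] shift before turn [-415.  -341.1  112.7] after [-277.3 -471.3   46.9] F [ 0.1 -0.4 -0.1] w 87.6 0.0
```

```bash
python3 -m handwheel '[[0,0,0,0.016,0.08,-0.127,0],[0,0,0,0.016,0.08,-0.127,0],[0,0,0,0.016,0.08,-0.127,0]]'; python3 -m handwheel '[[-27.7,-47.1,4.7,0,0,0,0],[-27.7,-47.1,4.7,0,0,0,0],[-27.7,-47.1,4.7,0,0,0,0],[-27.7,-47.1,4.7,0,0,0,0],[-27.7,-47.1,4.7,0,0,0,0],[-27.7,-47.1,4.7,0,0,0,0],[-27.7,-47.1,4.7,0,0,0,0],[-27.7,-47.1,4.7,0,0,0,0],[-27.7,-47.1,4.7,0,0,0,0],[-27.7,-47.1,4.7,0,0,0,0]]'
python3 - <<'E'
from h import *
go((471,175.7,4),8,14)
E
```

```text
t: 0.82
ee_pos: [150.2, 606.7, 223.0]
orientation: [0.209, -2.889, 0.026]
ft_force: [0.2, 0.2, 0.1]
width: 87.6
grasp_force: 0.0
t: 2.08
ee_pos: [472.3, 174.7, 110.8]
orientation: [0.203, -2.892, 0.027]
ft_force: [0.6, 0.7, -0.3]
width: 87.8
grasp_force: 0.0
t 2.075 pos [472.3 174.7 110.8] turn [-0.001  0.002  0.   ] shift before turn [-24.5   1.3 104. ] after [-24.7   1.2 103.9] F [ 0.6  0.7 -0.3] w 87.8 0.0
```

```bash
python3 -m handwheel '[[-8,0.4,33,0,0,0,0],[-8,0.4,33,0,0,0,0],[-6,0.4,26,0,0,0,0],[-2.5,0,11,0,0,0,0],[0,0,0,0,0,0,0]]' | tr '\n' ' '; python3 -m handwheel '[[0,0,0,0,0,0,0.6],[0,0,0,0,0,0,0.6],[0,0,0,0,0,0,0.6],[0,0,0,0,0,0,0.6],[0,0,0,0,0,0,0.6],[0,0,0,0,0,0,0.6]]'
```

```text
t: 2.7 ee_pos: [469.7, 177.0, 4.9] orientation: [0.203, -2.891, 0.027] ft_force: [0.2, 0.7, -0.3] width: 87.4 grasp_force: 0.0 t: 3.45
ee_pos: [470.2, 177.1, 5.6]
orientation: [0.203, -2.892, 0.027]
ft_force: [-0.0, -0.7, 5.4]
width: 55.8
grasp_force: 30.0
```

```bash
python3 -m handwheel '[[6,0,-24,0,0,0,0.6],[12,0,-48.5,0,0,0,0.6],[12,0,-48.5,0,0,0,0.6],[0,0,0,0,-0.175,0,0.6],[0,0,0,0,-0.175,0,0.6],[0,0,0,0,0,0,0.6]]' | tr '\n' ' '
python3 - <<'E'
from h import *
ims=[viewer.get_image(n) for n in("top","side")]
go((471,175.7,125),8,-6)
P=proj(ims[0],[sensors.get_obs()["ee_pos"]])[0].astype(int);Q=proj(ims[1],[sensors.get_obs()["ee_pos"]])[0].astype(int)
print(P,Q)
c=[cv2.resize(im["frame"][p[1]-55:p[1]+55,p[0]-45:p[0]+45],None,fx=4.4,fy=4.4,interpolation=3) for im,p in zip(ims,(P,Q))]
cv2.imwrite("pics/held.png",np.hstack(c))
E
```

```text
t: 4.2 ee_pos: [465.7, 176.1, 128.9] orientation: [-0.215, 3.033, 0.007] ft_force: [-0.0, -0.9, -4.9] width: 55.5 grasp_force: 30.0 t 4.3 pos [470.  177.3 129.8] turn [-0.002 -0.001  0.001] shift before turn [-0.3 -1.7  4.8] after [-0.3 -1.7  4.8] F [ 0.2  0.5 -4.6] w 56.0 30.0
[243 279] [321 161]
```

View pics/held.png

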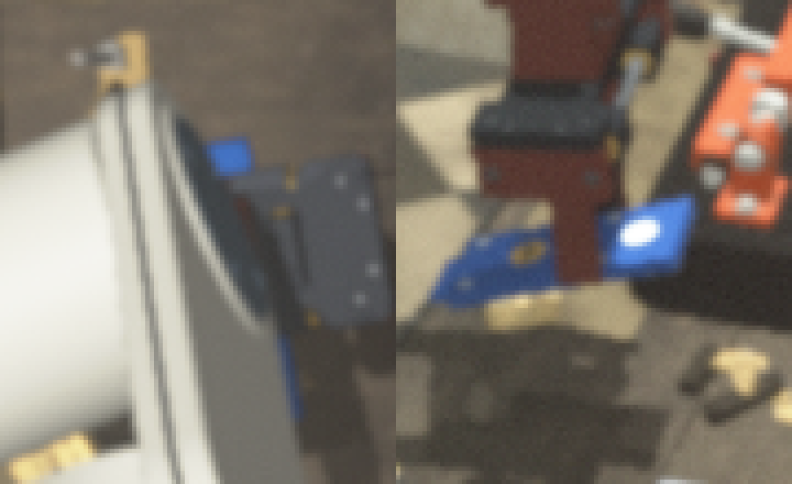

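The side view shows the cover held at a slant with its plain end up. The dot is at crop (640,232), the keyhole at (527,250) and the lower near plain corner at about (684,270). I'll check the in-grip pose against these points.

```bash
cat >> h.py <<'E'
XC,ZC,SL=15.0,5.6,0.0   # TCP in cover frame; extra slant in grip (deg)
def cover(o=None,xc=None,sl=None):
    o=o or sensors.get_obs(); R=Ro.from_rotvec(o["orientation"]).as_matrix()
    G=Rt(8,14); C=Ro.from_euler('z',8,degrees=True).as_matrix() # at grasp
    Rc=R@G.T@C@Ro.from_euler('y',-(SL if sl is None else sl),degrees=True).as_matrix()
    org=np.array(o["ee_pos"])-Rc@[XC if xc is None else xc,0,ZC]
    return Rc,org
E
python3 - <<'E'
from h import *
s=viewer.get_image("side"); f=s["frame"]
h=cv2.cvtColor(f,cv2.COLOR_BGR2HSV)
meas=(np.array([[640,232],[527,250],[686,270],[692,198]])-[396,0])/4.4+[321-45,161-55]
print("meas",meas.round(1).tolist())
w=cv2.inRange(h,(0,0,190),(180,60,255)); w[:150]=0;w[170:]=0;w[:,:322]=0;w[:,345:]=0
print("dot centroid",np.argwhere(w).mean(0)[::-1])
for xc,sl in((15,0),(15,-4),(15,4),(18,0),(12,0)):
    Rc,o=cover(xc=xc,sl=sl)
    print(xc,sl,proj(s,[o+Rc@p for p in([42,0,10],[-22,0,10],[65,-28,0],[65,28,10],[-79,-18,0],[-79,0,0])]).round(1).tolist())
E
```

```text
meas [[331.5, 158.7], [305.8, 162.8], [341.9, 167.4], [343.3, 151.0]]
dot centroid [331.7 158.4]
15 0 [[331.8, 158.5], [306.5, 162.9], [340.3, 167.3], [343.4, 150.2], [284.3, 174.5], [286.3, 170.2]]
15 -4 [[332.2, 159.1], [306.3, 162.0], [340.5, 168.6], [343.9, 151.5], [283.2, 172.3], [285.2, 168.0]]
15 4 [[331.4, 157.8], [306.8, 163.9], [339.9, 166.0], [342.8, 149.0], [285.5, 176.7], [287.5, 172.4]]
18 0 [[330.6, 158.7], [305.3, 163.2], [339.0, 167.5], [342.2, 150.5], [283.2, 174.7], [285.2, 170.4]]
12 0 [[333.1, 158.3], [307.7, 162.7], [341.5, 167.1], [344.6, 150.0], [285.4, 174.3], [287.4, 170.0]]
```

```bash
cat >> h.py <<'E'
C0,YAW=np.array([471,49.8,0]),6.7
def Rz(a): return Ro.from_euler('z',a,degrees=True).as_matrix()
def tip(): 
    Rc,o=cover(); Q=Rz(YAW)
    a,b=[Q.T@(o+Rc@p-C0) for p in([-79,0,0],[65,0,0])]
    print("tip",a.round(1),"plain",b.round(1),"slant",np.degrees(np.arcsin(Rc[2,0])).round(1))
def totip(x,z,slant,y=0):
    Rc=Rz(YAW)@Ro.from_euler('y',-slant,degrees=True).as_matrix()
    go(C0+Rz(YAW)@[x,y,z]+Rc@[79+XC,0,ZC],YAW,14-slant)
E
python3 - <<'E'
from h import *
tip(); totip(-62,75,20); totip(-64,31,20)
E
```

```text
tip [-71.4 124.8  92.5] plain [ 63.8 128.  141.7] slant 20.0
t 4.35 pos [471.  177.6 129.9] turn [0.001 0.    0.023] shift before turn [  -4.6 -127.    18.2] after [  -7.6 -126.9   18.4] F [ 1.1  0.6 -4.8] w 55.5 30.0
t 4.35 pos [471.  177.6 129.9] turn [0.001 0.    0.023] shift before turn [   2.  -126.9   61.8] after [  -1.  -126.9   61.9] F [ 1.1  0.6 -4.8] w 55.5 30.0
```

```bash
python3 -m handwheel '[[0,0,0,0,0,0.023,0.6],[-2,-32,4.6,0,0,0,0.6],[-2,-32,4.6,0,0,0,0.6],[-2,-32,4.6,0,0,0,0.6],[-1.5,-31,4.6,0,0,0,0.6],[0,0,0,0,0,0,0.6]]' | tr '\n' ' '
python3 - <<'E'
from h import *
for i in range(2): tip()
totip(-64,31,20)
s=viewer.get_image("side");t=viewer.get_image("top"); tip()
Rc,o=cover(); print("held pred side/top",[proj(i,[o+Rc@p for p in([42,0,10],[65,28,10],[-79,0,0],[65,-28,0],[65,28,0])]).round(1).tolist() for i in(s,t)])
a=cv2.resize(s["frame"][160:260,260:380],None,fx=3.3,fy=3.3,interpolation=3);b=cv2.resize(t["frame"][215:345,260:380],None,fx=3.3,fy=3.3,interpolation=3)
c=np.zeros((430,796,3),np.uint8);c[:330,:396]=a;c[:429,400:796]=b;cv2.imwrite("pics/over.png",c)
E
```

```text
t: 5.1 ee_pos: [495.1, 50.5, 111.6] orientation: [-0.172, 3.032, 0.011] ft_force: [-0.4, -0.7, -4.8] width: 55.6 grasp_force: 30.0 tip [-62.4  -1.8  74.2] plain [ 72.9  -2.3 123.5] slant 20.0
tip [-62.4  -1.8  74.2] plain [ 72.9  -2.3 123.5] slant 20.0
t 5.1 pos [495.1  50.5 111.6] turn [ 0.001  0.001 -0.003] shift before turn [ 6.1  2.  42.8] after [ 6.1  2.1 42.8] F [-0.4 -0.7 -4.8] w 55.6 30.0
tip [-62.5  -0.4  74.4] plain [ 72.7  -0.6 123.8] slant 20.1
held pred side/top [[[322.7, 198.8], [335.5, 189.7], [274.7, 208.9], [331.2, 209.3], [336.9, 193.3]], [[306.5, 253.9], [290.6, 244.4], [314.8, 310.3], [319.0, 239.5], [290.8, 243.4]]]
```

View pics/over.png

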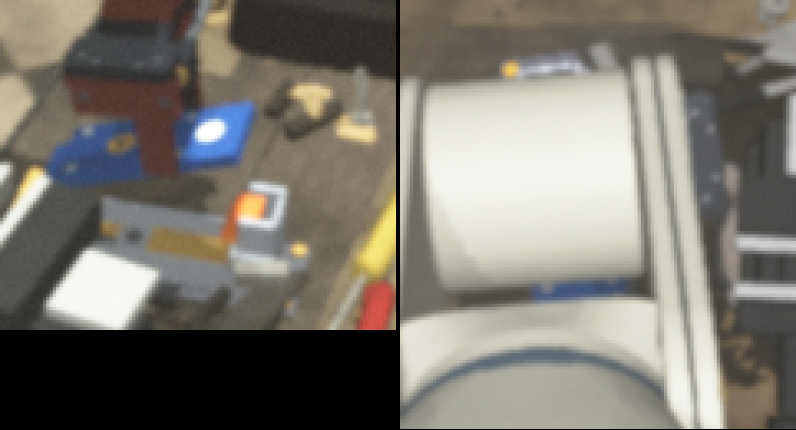

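The side view shows the dot at about (323.6,199.4), against a prediction of (322.7,198.8), so the pose agrees. In the top view the gripper body just clears the vise. I'm descending.

```bash
python3 -m handwheel '[[2.5,0.5,18,0,0,0,0.6],[2.5,0.5,18,0,0,0,0.6],[1,0,6,0,0,0,0.6],[0,0,0,0,0,0,0.6]]' | tr '\n' ' '
python3 - <<'E'
from h import *
tip(); totip(-66,29,20); totip(-80,29,20)
E
```

```text
t: 5.7 ee_pos: [492.5, 53.6, 69.6] orientation: [-0.179, 3.031, 0.011] ft_force: [0.2, -0.2, -5.0] width: 55.5 grasp_force: 30.0 tip [-64.6   1.2  32.1] plain [70.7  1.3 81.5] slant 20.1
t 5.7 pos [492.5  53.6  69.6] turn [0.001 0.001 0.001] shift before turn [ 1.7 -1.3  3. ] after [ 1.7 -1.3  3. ] F [ 0.2 -0.2 -5. ] w 55.5 30.0
t 5.7 pos [492.5  53.6  69.6] turn [0.001 0.001 0.001] shift before turn [15.7 -1.2  1.6] after [15.7 -1.3  1.6] F [ 0.2 -0.2 -5. ] w 55.5 30.0
```

```bash
python3 -m handwheel '[[1,-0.8,2.4,0,0,0,0.6],[3,0,-0.3,0,0,0,0.6],[0,0,0,0,0,0,0.6]]' | tr '\n' ' ';python3 -c "from h import *;tip()"; python3 -m handwheel '[[3,0,-0.3,0,0,0,0.6],[0,0,0,0,0,0,0.6]]' | tr '\n' ' '; python3 -c "from h import *;tip()"
```

```text
t: 6.08 ee_pos: [488.7, 51.8, 67.5] orientation: [-0.178, 3.03, 0.011] ft_force: [-0.6, 0.3, -5.8] width: 55.5 grasp_force: 30.0 tip [-68.6  -0.1  29.9] plain [66.6 -0.1 79.4] slant 20.1
t: 6.32 ee_pos: [485.6, 51.4, 67.3] orientation: [-0.178, 3.03, 0.011] ft_force: [0.3, 0.5, -5.5] width: 55.9 grasp_force: 30.0 tip [-71.7  -0.1  29.7] plain [63.6 -0.1 79.2] slant 20.1
```

```bash
for i in 1 2; do python3 -m handwheel '[[2.5,0,-0.2,0,0,0,0.6],[0,0,0,0,0,0,0.6]]' | grep -E 'ee|ft' | tr '\n' ' ';python3 -c "from h import *;tip()"; done
```

```text
ee_pos: [483.1, 51.2, 67.1] ft_force: [0.0, 0.6, -5.0] tip [-74.1  -0.1  29.6] plain [61.1 -0.1 79.1] slant 20.1
ee_pos: [480.6, 50.9, 67.0] ft_force: [0.5, -0.3, -4.3] tip [-76.7  -0.1  29.5] plain [58.6 -0.1 79. ] slant 20.1
```

```bash
for i in 1 2 3; do python3 -m handwheel '[[1.5,0,-0.1,0,0,0,0.6],[0,0,0,0,0,0,0.6]]' | grep -E 'ee|ft' | tr '\n' ' ';python3 -c "from h import *;tip()"; done
```

```text
ee_pos: [479.3, 50.7, 67.0] ft_force: [-0.6, -0.2, -5.1] tip [-78.   -0.1  29.5] plain [57.2 -0.1 79. ] slant 20.1
ee_pos: [477.8, 50.5, 66.9] ft_force: [0.5, -0.0, -5.9] tip [-79.5  -0.1  29.4] plain [55.7 -0.1 78.9] slant 20.1
ee_pos: [476.5, 50.4, 67.0] ft_force: [0.6, -0.0, -4.4] tip [-80.8  -0.1  29.4] plain [54.4 -0.1 78.9] slant 20.1
```

```bash
for i in 1 2 3; do python3 -m handwheel '[[1.5,0,-0.1,0,0,0,0.6],[0,0,0,0,0,0,0.6]]' | grep -E 'ee|ft' | tr '\n' ' ';python3 -c "from h import *;tip()"; done
```

```text
ee_pos: [476.2, 50.3, 67.3] ft_force: [4.2, 0.8, -3.9] tip [-81.   -0.1  29.5] plain [54.1 -0.1 79.4] slant 20.3
ee_pos: [476.0, 50.2, 67.7] ft_force: [6.2, 1.4, -2.7] tip [-81.2  -0.1  29.7] plain [53.8 -0.1 79.9] slant 20.4
ee_pos: [475.7, 50.2, 68.1] ft_force: [8.1, 2.0, -1.7] tip [-81.3  -0.2  29.8] plain [53.5 -0.2 80.4] slant 20.5
```

```bash
python3 -m handwheel '[[-3.6,0,0.6,0,0,0,0.6],[0,0,0,0,0,0,0.6]]' | grep -E 'ee|ft' | tr '\n' ' ';python3 -c "from h import *;tip();totip(-80.3,29,15);totip(-80.3,29,11);totip(-80.3,29,9)"
```

```text
ee_pos: [476.3, 50.3, 66.7] ft_force: [3.8, 1.2, -4.3] tip [-80.9  -0.1  29. ] plain [54.2 -0.1 78.7] slant 20.2
t 8.575 pos [476.3  50.3  66.7] turn [0.001 0.091 0.   ] shift before turn [-2.8  0.1  8.3] after [-3.5  0.1  8.1] F [ 3.8  1.2 -4.3] w 55.6 30.0
t 8.575 pos [476.3  50.3  66.7] turn [0.001 0.16  0.   ] shift before turn [-4.   0.1 14.8] after [-6.3  0.1 14. ] F [ 3.8  1.2 -4.3] w 55.6 30.0
t 8.575 pos [476.3  50.3  66.7] turn [0.001 0.195 0.   ] shift before turn [-4.4  0.1 18.1] after [-7.8  0.1 16.9] F [ 3.8  1.2 -4.3] w 55.6 30.0
```

```bash
python3 -m handwheel '[[-1.5,0,4.2,0,0.045,0,0.6],[-1.6,0,4.1,0,0.045,0,0.6],[0,0,0,0,0,0,0.6]]' | grep -E 'ee|ft' | tr '\n' ' ';python3 -c "from h import *;tip();totip(-80.3,29,11);totip(-80.3,29,9)"
```

```text
ee_pos: [479.2, 50.7, 58.1] ft_force: [3.3, 0.0, -3.5] tip [-81.1  -0.1  28.5] plain [58.  -0.  65.5] slant 14.9
t 8.95 pos [479.2  50.7  58.1] turn [0.001 0.068 0.001] shift before turn [-2.6  0.1  5.7] after [-2.9  0.1  5.5] F [ 3.3  0.  -3.5] w 55.1 30.0
t 8.95 pos [479.2  50.7  58.1] turn [0.001 0.103 0.001] shift before turn [-3.3  0.1  8.9] after [-4.2  0.1  8.5] F [ 3.3  0.  -3.5] w 55.1 30.0
```

```bash
python3 -m handwheel '[[-2.0,0,5.7,0,0.068,0,0.6],[0,0,0,0,0,0,0.6]]' | grep -E 'ee|ft' | tr '\n' ' ';python3 -c "from h import *;tip();totip(-80.3,29,9)";  python3 -m handwheel '[[-0.9,0,3.0,0,0.035,0,0.6],[0,0,0,0,0,0,0.6]]' | grep -E 'ee|ft' | tr '\n' ' ';python3 -c "from h import *;tip();totip(-80.3,29,8)"
```

```text
ee_pos: [481.0, 50.9, 52.4] ft_force: [-0.7, -0.4, -5.7] tip [-81.1  -0.1  28.9] plain [60.2 -0.  56.5] slant 11.0
t 9.2 pos [481.   50.9  52.4] turn [0.001 0.035 0.001] shift before turn [-1.8  0.   3.1] after [-1.9  0.   3. ] F [-0.7 -0.4 -5.7] w 55.6 30.0
ee_pos: [481.3, 51.0, 49.5] ft_force: [1.9, 0.2, -4.3] tip [-81.6  -0.1  29.2] plain [60.6 -0.  51.9] slant 9.1
t 9.45 pos [481.3  51.   49.5] turn [0.001 0.018 0.001] shift before turn [-1.8  0.   1.8] after [-1.8  0.   1.7] F [ 1.9  0.2 -4.3] w 55.6 30.0
```

```bash
for i in 1 2; do python3 -m handwheel '[[-0.6,0,1.6,0,0.012,0,0.6],[0,0,0,0,0,0,0.6]]' | grep -E 'ee|ft' | tr '\n' ' ';python3 -c "from h import *;tip();totip(-80.3,28,8)"; done
```

```text
ee_pos: [481.6, 51.0, 48.1] ft_force: [-1.3, -0.0, -3.2] tip [-81.5  -0.   29. ] plain [61.   0.  49.7] slant 8.3
t 9.7 pos [481.6  51.   48.1] turn [0.001 0.005 0.001] shift before turn [-1.5  0.   1.3] after [-1.5  0.   1.3] F [-1.3 -0.  -3.2] w 55.6 30.0
ee_pos: [481.8, 51.0, 46.8] ft_force: [-4.3, -0.4, 5.3] tip [-81.6  -0.   29. ] plain [61.1  0.  47.8] slant 7.5
t 9.95 pos [481.8  51.   46.8] turn [ 0.001 -0.009  0.001] shift before turn [-1.2  0.   0.1] after [-1.2  0.   0.1] F [-4.3 -0.4  5.3] w 55.6 30.0
```

```bash
python3 -m handwheel '[[0.3,0,-1.1,0,-0.006,0,0.6],[0,0,0,0,0,0,0.6]]' | grep -E 'ee|ft' | tr '\n' ' ';python3 -c "from h import *;tip()"; python3 -m handwheel '[[0,0,0,0,0,0,0.5],[0,0,0,0,0,0,0.3],[0,0,0,0,0,0,0.22],[0,0,0,0,0,0,0.22],[0,0,0,0,0,0,0.22]]'; python3 -c "
from h import *
s=viewer.get_image('side');cv2.imwrite('pics/rel.png',cv2.resize(s['frame'][160:260,260:380],None,fx=5,fy=5,interpolation=3))"
```

```text
ee_pos: [481.7, 51.0, 47.4] ft_force: [-3.7, -0.2, -2.3] tip [-81.6  -0.1  28.9] plain [61.  -0.  48.7] slant 7.9
t: 10.82
ee_pos: [483.4, 51.2, 47.8]
orientation: [0.178, -3.033, 0.008]
ft_force: [1.1, 0.4, -0.3]
width: 68.3
grasp_force: 0.0
```

View pics/rel.png

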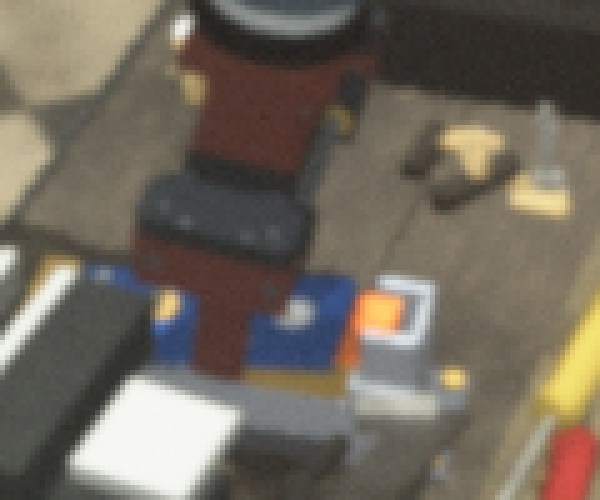

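The side view shows the cover, let go, resting slanted on the orange catch's ramp, with the dot at (295,313) and the fingers clear. I'll hold briefly and then retract.

```bash
python3 -m handwheel '[[0,0,0,0,0,0,0.22],[0,0,0,0,0,0,0.22],[0,0,-25,0,0,0,0.2],[0,0,-25,0,0,0,0.2],[0,0,-10,0,0,0,0.6],[0,0,0,0,0,0,1],[0,0,0,0,0,0,1],[0,0,0,0,0,0,1],[0,0,0,0,0,0,1],[0,0,0,0,0,0,1]]'; python3 -c "
from h import *
print(sensors.get_obs()['qpos'])
go(C0+Rz(YAW)@[40.5,0,70],YAW,0)"
```

```text
t: 12.12
ee_pos: [489.0, 51.8, 107.1]
orientation: [0.178, -3.032, 0.008]
ft_force: [-0.7, 0.2, -0.8]
width: 13.5
grasp_force: 0.0
[ 0.08294063  0.4506247   1.92890837 -0.00335818  0.86678125 -1.6029598 ]
t 12.125 pos [489.   51.8 107.1] turn [ 0.001 -0.105  0.   ] shift before turn [-26.2   0.1  34.5] after [-22.4   0.1  37.1] F [-0.7  0.2 -0.8] w 13.5 0.0
```

```bash
python3 -m handwheel '[[0,0,0,0,-0.105,0,1],[-22.4,0,0,0,0,0,1],[0,0,18,0,0,0,1],[0,0,18,0,0,0,1],[0,0,0,0,0,0,1]]'; python3 -c "
from h import *
go(C0+Rz(YAW)@[40.5,0,55],YAW,0)
s=viewer.get_image('side');f=s['frame']
h=cv2.cvtColor(f,cv2.COLOR_BGR2HSV)
def S(sl):
    Rc=Rz(YAW)@Ro.from_euler('y',-sl,degrees=True).as_matrix(); o=C0+Rz(YAW)@[-81,0,28]
    return proj(s,[o+Rc@p for p in([121,0,10],[144,-28,10],[144,28,10])]).round(1).tolist()
print(S(8),S(0))
cv2.imwrite('pics/press0.png',cv2.resize(f[180:260,270:370],None,fx=5,fy=5,interpolation=3))"
```

```text
t: 12.75
ee_pos: [510.4, 54.4, 70.3]
orientation: [0.184, -3.134, -0.002]
ft_force: [-0.4, -0.5, 0.4]
width: 0.5
grasp_force: 0.0
t 12.75 pos [510.4  54.4  70.3] turn [ 0.001 -0.002  0.   ] shift before turn [-0.9  0.  15.3] after [-0.9  0.  15.3] F [-0.4 -0.5  0.4] w 0.5 0.0
[[317.9, 222.6], [324.9, 231.3], [330.5, 215.3]] [[318.9, 228.3], [326.0, 238.2], [331.5, 222.1]]
```

View pics/press0.png

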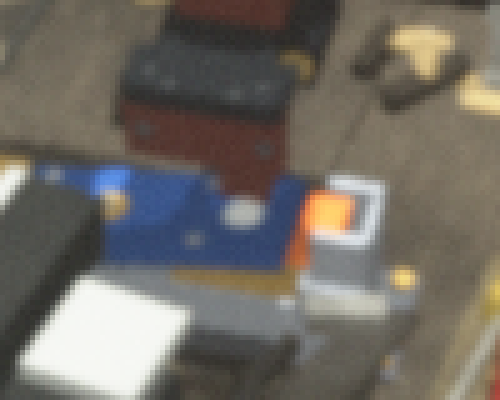

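The dot is at (318.6,222.6), which matches an 8° slant with the tongue home. I'm pressing now.

```bash
python3 -m handwheel '[[0,0,13,0,0,0,1],[0,0,2,0,0,0,1],[0,0,0,0,0,0,1]]'| grep -E 'ee|ft' | tr '\n' ' '; for i in 1 2 3; do python3 -m handwheel '[[0,0,1.5,0,0,0,1],[0,0,1.5,0,0,0,1]]' | grep -E 'ee|ft' | tr '\n' ' ';done
```

```text
ee_pos: [512.5, 54.6, 56.8] ft_force: [0.9, -0.3, 2.8] ee_pos: [512.9, 54.6, 54.4] ft_force: [0.5, -0.3, 9.7] ee_pos: [513.3, 54.7, 51.6] ft_force: [0.7, 0.4, 13.1] ee_pos: [512.4, 54.6, 47.7] ft_force: [2.9, -0.0, 3.8]
```

```bash
for i in 1 2 3 4; do python3 -m handwheel '[[0,0,1.5,0,0,0,1],[0,0,1.5,0,0,0,1]]' | grep -E 'ee|ft' | tr '\n' ' ';done
```

```text
ee_pos: [512.0, 54.6, 44.4] ft_force: [3.9, 0.6, 4.5] ee_pos: [511.4, 54.5, 41.2] ft_force: [2.5, -0.4, 3.8] ee_pos: [509.9, 54.4, 38.2] ft_force: [-5.6, -0.0, 24.6] ee_pos: [510.0, 54.4, 37.9] ft_force: [-15.6, -1.2, 61.1]
```

```bash
python3 -m handwheel '[[0,0,-5,0,0,0,1],[0,0,-15,0,0,0,1],[0,0,-40,0,0,0,1],[0,0,-60,0,0,0,1],[0,0,-60,0,0,0,1],[0,62,0,0,0,0,1],[0,62,0,0,0,0,1],[0,62,0,0,0,0,1],[0,0,0,0,0,0,1],[0,0,0,0,0,0,1]]'; python3 -c "
from h import *
s=viewer.get_image('side');t=viewer.get_image('top')
Rc=Rz(YAW); o=C0+Rc@[-81,0,28]
for i in(s,t): print(proj(i,[o+Rc@p for p in([121,0,10],[144,-28,10],[144,28,10])]).round(1).tolist())
a=cv2.resize(s['frame'][190:255,280:360],None,fx=5,fy=5,interpolation=3);b=cv2.resize(t['frame'][220:345,280:360],None,fx=4.7,fy=4.7,interpolation=3)
c=np.zeros((590,790,3),np.uint8);c[:a.shape[0],:a.shape[1]]=a;c[:b.shape[0],405:405+b.shape[1]]=b;cv2.imwrite('pics/end.png',c)"
```

```text
t: 16.18
ee_pos: [488.8, 238.7, 215.3]
orientation: [0.186, -3.135, -0.0]
ft_force: [0.4, 0.5, 0.4]
width: 0.5
grasp_force: 0.0
[[318.9, 228.3], [326.0, 238.2], [331.5, 222.1]]
[[308.9, 262.3], [320.5, 250.0], [294.5, 253.5]]
```

View pics/end.png

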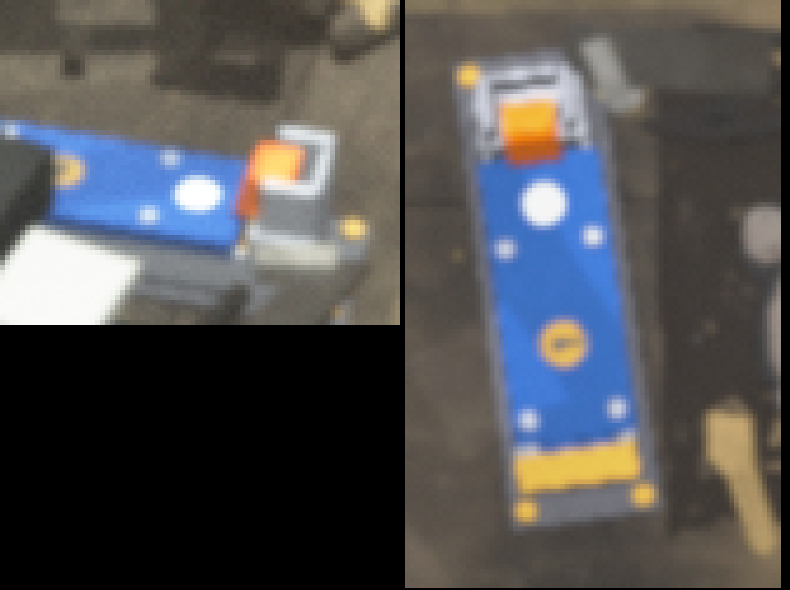

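The cover lies flat: the dot is at (319.8,228.8) against a flat prediction of (318.9,228.3). The tongue is under the lip and the orange catch is back over the plain end. I'm handing in.

```bash
python3 -c "
from h import *
print(ctrl.close_job())"
```

```text
the job is handed in; nothing more can be done
None
```

The cover is on the lock case: I hooked its tongue under the lip, let it rest slanting on the catch, then pressed it flat, and the last pictures show the catch back out over its end; the job is handed in, but no verdict came back.

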